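# Hook and lock the hold-down bar over a sample tin in the shaker cradle

### The arm

A 6-joint arm with a two-finger parallel gripper is mounted at the origin on the work surface. World frame = base frame: x ahead of the robot, y to its left, z up, the work surface at z = 0. Lengths are in mm, angles in rad, forces in N, time in s.
With the tool pointing down it reaches from about 150 to 775 mm from the base axis. Payload 6.1 kg.
Tool frame: the origin (TCP) lies midway between the tips of the shut fingers; the grasp point (between the pads) lies 19 mm behind it; z points along the fingers, y is the direction in which the jaws open and shut (so a half turn about z gives the same grasp; the last joint's range is limited). The gripper opens to 85 mm and grips with 20 to 120 N. Pads are 22 mm wide; open, the fingers measure 114 mm over their backs; the gripper's body (76 mm by 85 mm) begins 54 mm behind the grasp point. The pads swing forward as they close: fully open they stand 13 mm farther back than shut.
Start: joints at [-1.328, 0.126, -0.04, 1.405, 0, 1.571], TCP at [126.216, -509.586, 231.295] pointing down, gripper open.
Joint ranges: [-2.72, 2.72], [-0.95, 1.95], [-1.27, 1.35], [-1.78, 2.02], [-1.46, 1.47], [-3.14, 3.14]. Speed limits (rad/s): [2.39, 2.39, 3.01, 3.14, 3.14, 3.14].

### API

Orientations are given as a rotation vector (axis times angle).
In Python, from plant import reach, movel, move_joints, ungrasp, clamp, sleep, solve_ik, capture, calibration, MotionError, finish_job, read_time, read_joint_positions, read_dq, read_joint_efforts, read_ee_pos, read_tcp_rot, read_contact_force, read_wrist_torque, read_grip_width gives the robot as it stands. Calls block until the motion is done:
- reach(position, orientation): joint-space move of the TCP to a pose.
- movel(position, v=150, rotation=None, contact_N=None): straight line of the TCP; rotation=None keeps the orientation; v is the mean speed in mm/s. With contact_N (N) it stops when the force on the tool has changed by that much, and returns True; else False.
- move_joints(angles): joint-space move.
- ungrasp() and clamp(): open the fingers fully, or close them until they stop; the grip force is fixed at half the most.
- sleep(seconds).
- solve_ik(position, orientation): joint angles nearest the present ones, or None.
- capture(name): name is "scene" or "side" or "wrist"; returns the picture (384x512x3 uint8, red, green, blue); there is no depth.
- calibration(name): a dict with "camera_matrix" (3x3 intrinsics, pixels), "world_from_camera" (4x4, takes a point from camera to world coordinates); the wrist camera has in their place "hand_eye" (4x4, takes a point from camera to tool coordinates, whose origin is the TCP and whose axes are the flange's). Camera axes: x right, y up, looking along -z (the intrinsics and any distortion apply to the point x, -y, -z); pixel columns grow to the right and rows downward; lengths in mm; the calibration is good to about 2 mm. A picture is of the moment at which its call begins: read the wrist's pose just before it. calibration takes no time and is no camera call.
A pose or a line that the arm cannot do raises MotionError and nothing moves.
- finish_job(): hands the job in, once; it reports no verdict.
Readings, each from a call of its own:
- read_time(): time.
- read_joint_positions(): joint angles.
- read_dq(): joint speeds.
- read_joint_efforts(): joint torques, N m.
- read_ee_pos(): TCP position.
- read_tcp_rot(): TCP orientation.
- read_contact_force(): force on the tool from outside, world axes, zero at the start.
- read_wrist_torque(): the same for the moment, N m.
- read_grip_width(): finger opening in mm.
Only numpy, scipy, OpenCV 4.12 (cv2) and the standard library are available. Lean on these libraries where they do the work, as an engineer would, in place of code of your own. Each camera call takes 0.05 s, during which the arm holds its last target. There are 200 camera calls.

### The job

Lock the tin into the blue shaker cradle with the yellow hold-down bar: tilt the bar's oblong eye past the stud's wide T-head, then level the bar and let its hole drop over the locating pin so that it lies flat under the head and cannot lift off. The stud is not quite where it is measured, so go by feel and never force the bar; let go of it, leave the tin in its ring and the other things undisturbed.

Things in the scene. Friction and masses are not known exactly. Their poses are not given: they have to be found in the camera images.
- cradle: Blue base plate 210 (x) x 110 x 8 mm, fixed; origin at its underside's centre, z up. On it a rigid rail carries a white stud block (40 x 36 mm, -x end) and pin block (24 x 34 mm, +x end), flat tops 66 mm above the table: the bar's seats. The rail was clamped by hand: stud and pin together sit up to 8 mm to +x or -x of middle, unmeasured; in y they are exact. It will not shift in this job.
- stud_mid (a point): On the cradle (x -65, z 66 mm), axes as cradle: where the stud's axis meets its seat if the rail is in its middle; the real one is up to 8 mm off along x. Stud: round neck 10 mm diameter, 14 mm high above the seat, then a T-head 36 mm long in x, 12 mm wide in y, 5 mm thick (80 to 85 mm above the table).
- pin_mid (a point): On the cradle (x +65, z 66 mm): where the locating pin's axis meets its seat if the rail is in its middle. The pin always stands exactly 130 mm from the stud's axis; 8 mm diameter, 10 mm high above its seat, the last 4 mm tapering to 3 mm.
- bar_grip (a point): Centre of the black handle block (22 x 22 mm, 40 mm tall) on the middle of the yellow bar, 24 mm above the bar's underside; x along the bar, z out of its upper face. Bar: metal plate 4 mm thick, 34 mm wide, x from -87 to +81 mm, 0.16 to 0.28 kg, on the table handle up at the start. Seated, its x points as the cradle's x.
- eye (a point): Centre of the bar's oblong eye, on its underside, at bar x = -65 mm; axes as the bar's. The eye goes right through, 28 mm long in x (from -79 to -51) and 18 mm wide in y; 8 mm of metal around it.
- hole (a point): Centre of the bar's square pin hole (12 x 12 mm, right through), on its underside, at bar x = +65 mm; axes as the bar's.
- ring (a point): Centre of the black ring on the cradle (inner radius 27 mm, 20 mm tall) that holds the tin, on top of the base plate, 8 mm above the table.
- tin_centre (a point): Centre of the closed tin with a blue band in the cradle's ring, 50 mm diameter, 55 mm tall, about 0.16 kg; its lid is 3 mm below the seats.
- spare_centre (a point): Centre of a spare sample tin with a green band, 50 mm diameter, 55 mm tall, standing on the table.
- toner_centre (a point): Centre of a red bottle with a white cap, 48 mm diameter, 130 mm tall, standing on the table.
- spatula_centre (a point): Middle of a spatula 190 mm long lying on the table.
Mind the look-alikes: they are no part of the job. Of the things shaped like the part that bears bar_grip, the yellow one is meant.

How it is judged:
By the outcome, as a careful person would: the job done as asked, in the order asked, and still so for the second after the job is handed in, with the robot touching nothing.
It also fails if it takes over 51 s, if anything falls off the work surface, if the arm or the gripper's body presses on something with over 40 N, if the wrist force passes 120 N, or if a joint passes its speed limit or range.

## Working session

There is one attempt and no reset: what is moved stays moved. The work goes in short steps, each a Python script; the robot and the scene stay as the last script left them, time stands still between calls to the robot, and variables do not carry over. Pictures are saved under pics/ and viewed, about 8 in all and at most 12, crops included, and the job is handed in when it is done.

```bash
mkdir -p pics; ls
python3 - <<'E'
from plant import *
import cv2,numpy as np
for n in ("scene","side"):
    im=capture(n); cv2.imwrite(f"pics/{n}0.png",im[:,:,::-1])
    c=calibration(n); print(n,{k:np.round(v,3).tolist() if not isinstance(v,str) else v for k,v in c.items()})
print({k:np.round(v,3).tolist() for k,v in calibration("wrist").items()})
print(read_time(),read_tcp_rot(),read_grip_width(),read_contact_force())
a=cv2.imread("pics/scene0.png");b=cv2.imread("pics/side0.png")
cv2.imwrite("pics/s0big.png",cv2.resize(a,(800,600),interpolation=cv2.INTER_CUBIC))
cv2.imwrite("pics/d0big.png",cv2.resize(b,(800,600),interpolation=cv2.INTER_CUBIC))
E
```

```text
pics
scene {'camera_matrix': [[421.813, 0.0, 261.025], [0.0, 421.813, 193.635], [0.0, 0.0, 1.0]], 'world_from_camera': [[0.893, -0.321, 0.316, 988.261], [0.45, 0.637, -0.625, -831.864], [-0.001, 0.701, 0.714, 1026.578], [0.0, 0.0, 0.0, 1.0]]}
side {'camera_matrix': [[485.876, 0.0, 248.334], [0.0, 485.876, 192.979], [0.0, 0.0, 1.0]], 'world_from_camera': [[-0.923, 0.294, -0.25, 185.459], [-0.386, -0.677, 0.627, 921.604], [0.015, 0.675, 0.738, 1150.63], [0.0, 0.0, 0.0, 1.0]]}
{'camera_matrix': [[306.319, 0.0, 255.606], [0.0, 306.319, 191.683], [0.0, 0.0, 1.0]], 'hand_eye': [[0.0, 0.966, 0.258, 65.562], [1.0, -0.0, -0.0, 1.223], [-0.0, 0.258, -0.966, -141.942], [0.0, 0.0, 0.0, 1.0]]}
0.1 [-3.11704363e+00 -3.80305006e-01  2.56882533e-04] 85.0827357256399 [-0.40653828 -0.21763503 -0.45997391]
```

View pics/s0big.png

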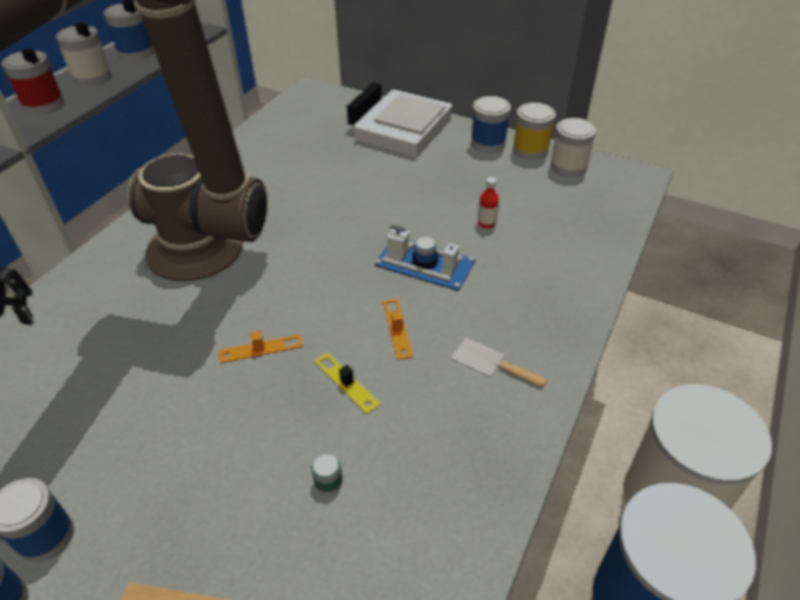

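View pics/d0big.png

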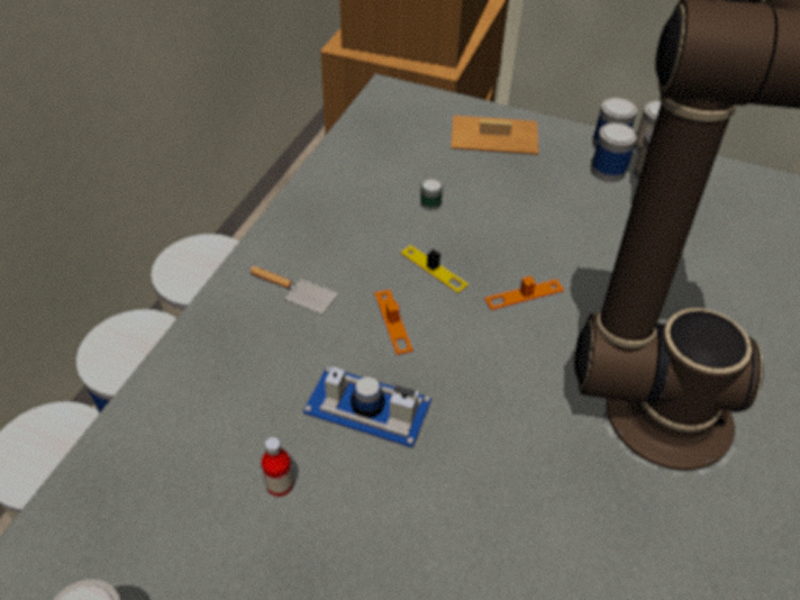

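Candidates for the bar in the scene picture (800x600 scale): orange bars at (258,345) and (397,325), and a yellow bar with black handle at (346,380). I choose the yellow one. Its eye, the larger opening, is at the (328,362) end. The cradle's stud block is at (397,242) and its pin block at (450,256). Next I'll localise them and take one close crop.

```bash
cat > h.py <<'E'
import cv2,numpy as np
from plant import *
from scipy.spatial.transform import Rotation as R
def ray(name,uv,T=None):
    c=calibration(name);K=np.array(c["camera_matrix"])
    if T is None:T=np.array(c["world_from_camera"])
    uv=np.atleast_2d(uv).astype(float)
    if c.get("distortion") is not None: raise SystemExit("dist")
    d=np.c_[(uv[:,0]-K[0,2])/K[0,0],-(uv[:,1]-K[1,2])/K[1,1],-np.ones(len(uv))]
    return T[:3,3],d@T[:3,:3].T
def plane(name,uv,z,T=None):
    o,d=ray(name,uv,T); return o+d*((z-o[2])/d[:,2])[:,None]
def wristT():
    T=np.eye(4);T[:3,:3]=R.from_rotvec(read_tcp_rot()).as_matrix();T[:3,3]=read_ee_pos()
    return T@np.array(calibration("wrist")["hand_eye"])
def mask(im,lo,hi):
    m=cv2.inRange(cv2.cvtColor(im,cv2.COLOR_RGB2HSV),lo,hi)
    n,l,s,c=cv2.connectedComponentsWithStats(m); return l,s,c
E
python3 - <<'E'
from h import *
print(calibration("scene").keys())
for n,bp,cp in (("scene",(221,243),(272,170)),("side",(278,172),(236,260))):
    im=cv2.imread(f"pics/{n}0.png")[:,:,::-1].copy()
    for what,lo,hi,p,z in (("bar",(22,120,80),(34,255,255),bp,4),("cradle",(100,120,40),(125,255,255),cp,8)):
        m=cv2.inRange(cv2.cvtColor(im,cv2.COLOR_RGB2HSV),lo,hi)
        ys,xs=np.nonzero(m); k=(abs(xs-p[0])<50)&(abs(ys-p[1])<40)
        P=plane(n,np.c_[xs[k],ys[k]],z)[:,:2].astype(np.float32)
        r=cv2.minAreaRect(P);print(n,what,k.sum(),np.round(cv2.boxPoints(r)).tolist(),np.round(r[0],1),np.round(r[1],1),r[2])
im=cv2.imread("pics/scene0.png")
a=cv2.resize(im[215:275,190:290],(800,480),interpolation=cv2.INTER_CUBIC)
cv2.imwrite("pics/crop1.png",a)
E
```

```text
dict_keys(['camera_matrix', 'world_from_camera'])
scene bar 381 [[440.0, -166.0], [596.0, -229.0], [608.0, -198.0], [453.0, -135.0]] [ 524.3 -182. ] [ 33.2 167.5] 67.95811462402344
scene cradle 423 [[408.0, 241.0], [413.0, 136.0], [617.0, 147.0], [611.0, 252.0]] [512.3 194. ] [203.8 104.9] 3.038614273071289
side bar 339 [[438.0, -168.0], [595.0, -231.0], [609.0, -197.0], [452.0, -133.0]] [ 523.4 -182.2] [ 37.6 169.9] 68.0358657836914
side cradle 893 [[403.0, 249.0], [409.0, 140.0], [616.0, 151.0], [610.0, 260.0]] [509.6 199.9] [207.7 109.4] 3.015817403793335
```

View pics/crop1.png

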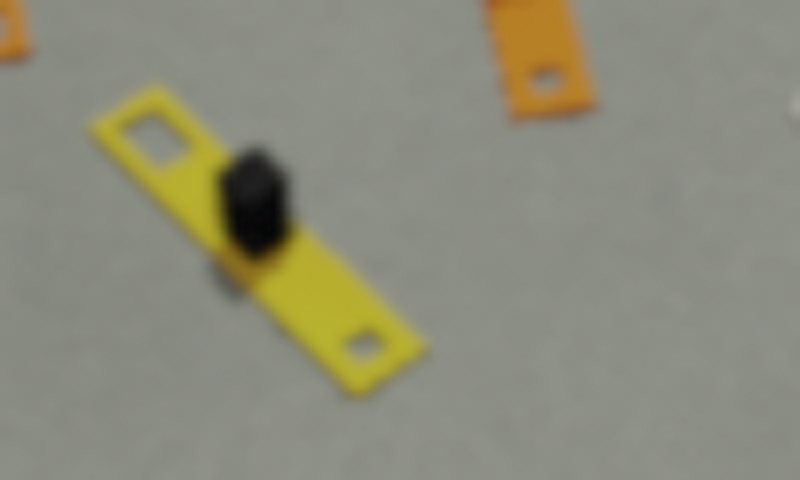

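The crop confirms the yellow bar with its black handle: eye at crop (155,138), small hole at (365,342). The bar is at about (527,-183) with yaw -22°, and the cradle at about (511,197) with yaw 3°. Next are close wrist looks at both.

```bash
cat >> h.py <<'E'
def frame(yaw,tilt=0):
    """bar axes in world (columns); tilt>0 lifts the +x end"""
    return (R.from_euler('z',yaw,degrees=True)*R.from_euler('y',-tilt,degrees=True)).as_matrix()
def toolrot(B): return R.from_matrix(np.c_[B[:,1],B[:,0],-B[:,2]]).as_rotvec()
def project(P,T):
    K=np.array(calibration("wrist")["camera_matrix"])
    p=(np.atleast_2d(P)-T[:3,3])@T[:3,:3]
    return np.c_[K[0,0]*p[:,0]/-p[:,2]+K[0,2],K[1,1]*-p[:,1]/-p[:,2]+K[1,2]]
E
python3 - <<'E'
from h import *
for nm,p,yaw in (("cr",[511,197,166],3.),("bar",[526.6,-183.2,110],-22.)):
    reach(p,toolrot(frame(yaw))); T=wristT(); im=capture("wrist")
    np.save(f"{nm}T.npy",T); cv2.imwrite(f"pics/w_{nm}.png",im[:,:,::-1])
    cv2.imwrite(f"pics/w_{nm}_b.png",cv2.resize(im[:,:,::-1],(800,600),interpolation=cv2.INTER_CUBIC))
    print(nm,read_time(),read_ee_pos(),np.round(read_joint_positions(),2),read_contact_force())
B=frame(3,35);print([solve_ik([511-30,197,130+z],toolrot(B)) for z in(0,60)])
E
```

```text
cr 2.9917 [511.28065045 196.27449862 166.07902544] [ 0.37  0.18 -0.12  1.27 -0.    1.89] [-0.30122707 -0.69720917  0.08637071]
bar 4.475 [ 527.0669247  -182.211768    110.27940906] [-0.33  0.21 -0.2   1.16  0.    1.62] [-0.11760084 -0.12437118  0.19288343]
[array([ 0.54297524, -0.2752549 , -0.79890929,  0.4938721 , -0.27365403,
        1.98326862]), array([ 0.54297524, -0.31159049, -0.68647387,  0.64264312, -0.27365403,
        1.98326862])]
```

View pics/w_cr_b.png

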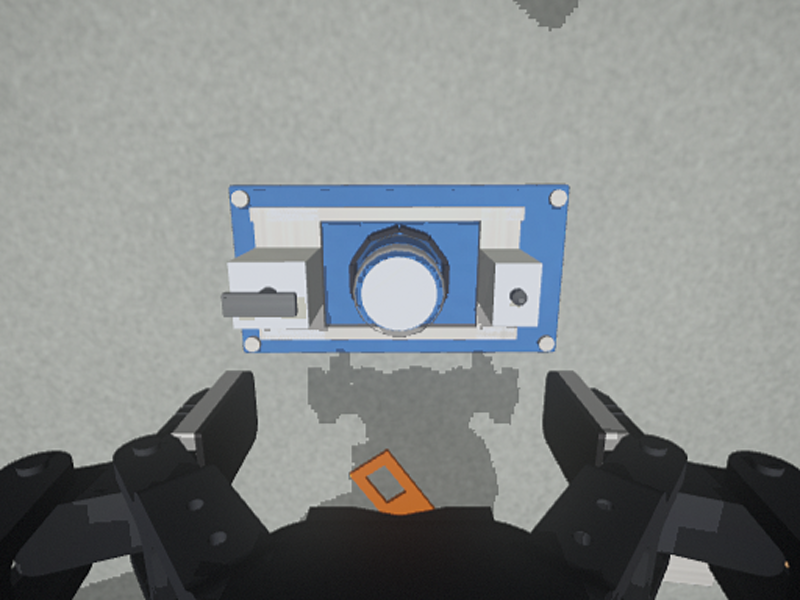

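View pics/w_bar_b.png

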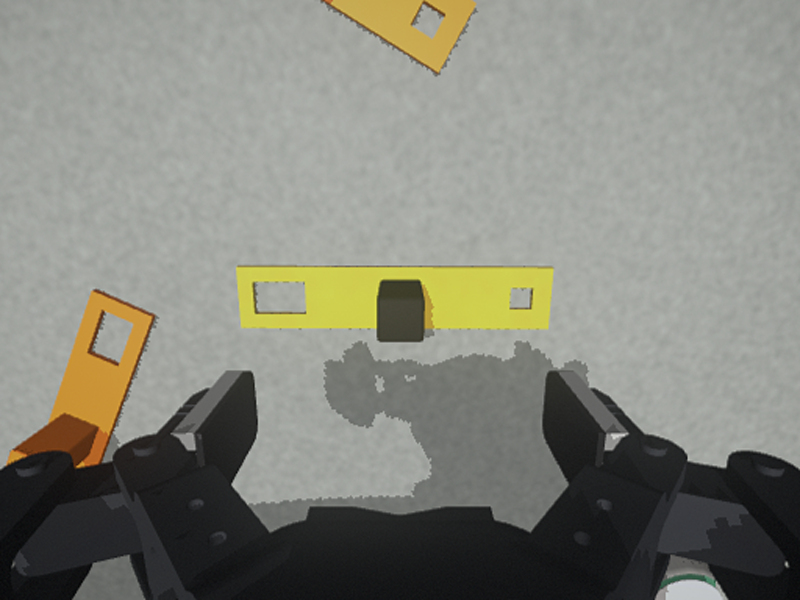

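Both views are sharp. In the cradle view the T-head is at (222–297, 291–317), the pin tip at (518,296), and the rail looks shifted to -x. In the bar view the eye is at (279,297), the hole at (521,298) and the handle top at (401,311). Now the numeric fits.

Run:
```python
from h import *
s=512/800
im=cv2.imread("pics/w_bar.png")[:,:,::-1].copy();T=np.load("barT.npy")
m=cv2.inRange(cv2.cvtColor(im,cv2.COLOR_RGB2HSV),(26,120,60),(34,255,255));ys,xs=np.nonzero(m);k=(abs(ys-190)<30)&(abs(xs-252)<120)
r=cv2.minAreaRect(plane("wrist",np.c_[xs[k],ys[k]],4,T)[:,:2].astype(np.float32));print("bar",r)
for q in ((279.5,297.5),(521,298)):print(plane("wrist",np.array(q)*s,4,T)[0])
print("handle top",plane("wrist",np.array([(378,280),(424,280),(425,312),(377,312)])*s,44,T))
im=cv2.imread("pics/w_cr.png")[:,:,::-1].copy();T=np.load("crT.npy")
m=cv2.inRange(cv2.cvtColor(im,cv2.COLOR_RGB2HSV),(100,100,40),(125,255,255));ys,xs=np.nonzero(m)
k=(ys>110)&(ys<230)&(xs>130)&(xs<380)
r=cv2.minAreaRect(plane("wrist",np.c_[xs[k],ys[k]],8,T)[:,:2].astype(np.float32));print("cr",r)
c=np.array(r[0]);F=frame(3)
loc=lambda q,z:((plane("wrist",np.array(q)*s,z,T)-np.r_[c,0])@F)[:,:2].round(1).tolist()
g=cv2.cvtColor(im,cv2.COLOR_RGB2HSV)
print("corner screws/plate mid",loc([(239,199),(558,199),(252,344.5),(547,344.5)],9))
print("head",loc([(222,292.5),(297,292.5),(222,317),(297,317)],85))
print("pin tip",loc([(519,296)],76))
print("pinblk",loc([(498.5,263),(541.5,263),(497,327),(540,327)],66),"studblk",loc([(228,262),(308,262),(233,327),(308,327)],66))
for a,(x0,x1,y0,y1) in {"w_cr_head":(135,200,150,215),"x":(310,355,160,215)}.items():
    pass
cv2.imwrite("pics/z1.png",np.hstack([cv2.resize(im[150:215,x0:x0+65,::-1],(400,400),interpolation=cv2.INTER_NEAREST) for x0 in (138,300)]))
```

```text
bar ((524.8816528320312, -182.8840789794922), (33.80656814575195, 167.31488037109375), 68.07275390625)
[ 468.05118468 -159.59524208    4.        ]
[ 588.07834722 -208.21905926    4.        ]
handle top [[ 525.72967566 -162.79519639   44.        ]
 [ 544.73592619 -170.44667601   44.        ]
 [ 539.79368046 -184.47366901   44.        ]
 [ 519.60458666 -176.34455246   44.        ]]
cr ((511.43231201171875, 198.11256408691406), (207.82125854492188, 108.43335723876953), 3.236093282699585)
corner screws/plate mid [[-97.7, 46.0], [97.6, 45.8], [-97.4, -48.6], [98.3, -48.8]]
head [[-84.8, 6.2], [-48.8, 6.1], [-86.0, -6.1], [-49.5, -6.2]]
pin tip [[60.3, 1.9]]
pinblk [[51.3, 16.8], [73.3, 16.8], [52.3, -17.7], [75.1, -17.7]] studblk [[-87.5, 17.5], [-46.5, 17.5], [-88.1, -17.5], [-48.2, -17.6]]
```

View pics/z1.png

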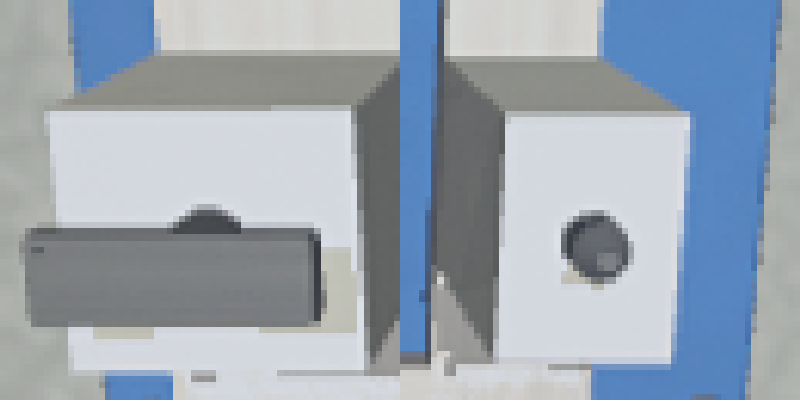

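Stud axis is about -67.4 in the cradle frame, so the rail is roughly -2.5 mm off, and y is centred. Bar origin is (527.8,-184.0) with yaw -22°. Now the grasp.

Run:
```python
from h import *
rv=toolrot(frame(-22))
movel([527.8,-184,60],v=120,rotation=rv)
movel([527.8,-184,13],v=80)
sleep(.3);print(read_ee_pos(),read_contact_force())
clamp();print(read_grip_width(),read_ee_pos(),read_contact_force(),read_time())
p=read_ee_pos();np.save("grasp.npy",np.r_[p,read_tcp_rot()])
d=frame(-22).T@(p-np.array([527.8,-184,0]));print("TCP in bar frame",d,"rot err",(R.from_matrix(frame(-22)).inv()*R.from_rotvec(read_tcp_rot())).as_matrix().round(3))
movel([527.8,-184,150],v=120)
sleep(.2);T=wristT();im=capture("wrist");np.save("heldT.npy",T)
print(read_ee_pos(),read_contact_force(),read_wrist_torque(),read_grip_width(),read_time())
cv2.imwrite("pics/held.png",cv2.resize(im[:,:,::-1],(800,600)))
```

```text
[ 528.12115627 -184.11034232   13.46862848] [-0.10586027  0.15492922  0.38786136]
21.19551697661737 [ 527.9193815  -184.0470949    13.14817581] [-0.07629544  0.7859058   1.97673859] 6.675
TCP in bar frame [1.28330658e-01 1.05546218e-03 1.31481758e+01] rot err [[-0.  1.  0.]
 [ 1.  0. -0.]
 [-0.  0. -1.]]
[ 527.55693637 -183.94019561  149.48291612] [ 0.25591528  0.3746241  -1.4972246 ] [0.00469661 0.03629623 0.01420415] 21.315261126336132 8.2167
```

View pics/held.png

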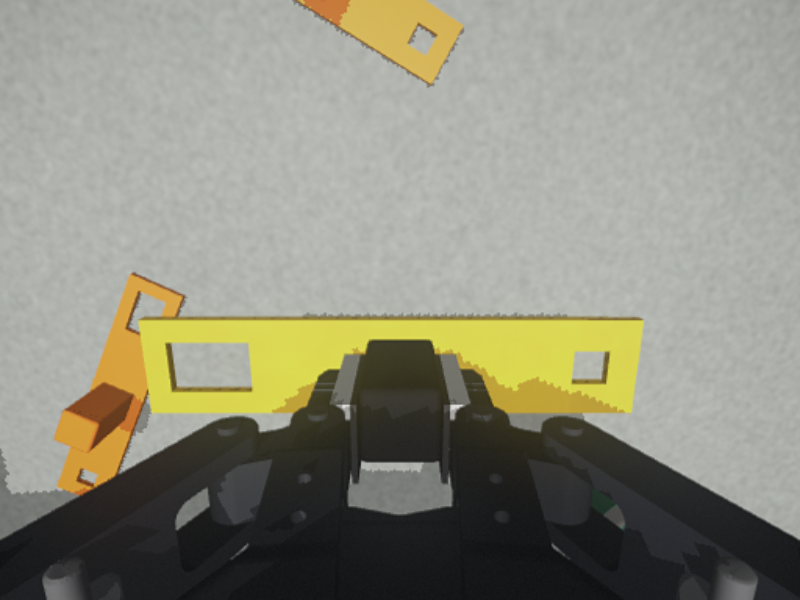

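The bar is held level and centred, with eye at (210,366) and hole at (591,367). Next: carry it to the cradle with the hole end up 35°, lower it beside the T-head under contact guard, then slide +x until it feels the neck.

```bash
cat >> h.py <<'E'
C=np.array([511.43,198.11,66.]);F0=frame(3.0);S=C+F0@[-67.4,0,0]
def tcp(ax,az,t,ay=0,H=13.15):
    """TCP pose that puts the eye's outer inner edge (bar x=-79, underside) at stud-frame (ax,ay,az)"""
    B=frame(3.0,t); return S+F0@[ax,ay,az]+B@[79,0,H],toolrot(B)
def state(H=13.15):
    r=R.from_rotvec(read_tcp_rot()).as_matrix();B=np.c_[r[:,1],r[:,0],-r[:,2]]
    a=F0.T@(read_ee_pos()-B@[79,0,H]-S);t=np.degrees(np.arcsin(B[2,0]))
    return dict(ax_ay_az=a.round(2).tolist(),tilt=round(t,2),yaw=round(np.degrees(np.arctan2(B[1,0],B[0,0])),2),f=(F0.T@read_contact_force()).round(1).tolist(),m=np.round(F0.T@read_wrist_torque(),2).tolist(),t=round(read_time(),2),w=round(read_grip_width(),1))
def go(ax,az,t,v=40,N=None,ay=0):
    p,r=tcp(ax,az,t,ay); return movel(p,v=v,rotation=r,contact_N=N)
E
python3 - <<'E'
from h import *
T=np.load("heldT.npy");P=plane("wrist",np.array([(140,318),(642,318),(632,412),(155,412),(209,366.5),(591,367)])*.64,149.48-13.15+4,T)
print("held, bar frame rel. to TCP",((P-[527.56,-183.94,0])@frame(-22)).round(1).tolist())
p,r=tcp(-24,50,35);reach(p,r);sleep(.3);print(state())
print(go(-24,25,35,v=60,N=6),state())
print(go(-24,7.5,35,v=25,N=5));sleep(.2);print(state())
T=wristT();im=capture("wrist");cv2.imwrite("pics/low.png",cv2.resize(im[:,:,::-1],(800,600)))
E
```

```text
held, bar frame rel. to TCP [[-84.7, 17.7, 140.3], [80.9, 17.8, 140.3], [81.9, -16.4, 140.3], [-84.3, -16.5, 140.3], [-63.7, 0.5, 140.3], [65.9, 0.4, 140.3]]
{'ax_ay_az': [-23.6, -0.48, 49.9], 'tilt': np.float64(34.97), 'yaw': np.float64(2.94), 'f': [0.9, 0.3, -1.5], 'm': [-0.02, 0.81, 0.0], 't': 9.95, 'w': 21.1}
False {'ax_ay_az': [-24.19, -0.07, 24.62], 'tilt': np.float64(34.97), 'yaw': np.float64(3.02), 'f': [0.3, 0.2, -2.4], 'm': [-0.04, 0.76, -0.01], 't': 10.52, 'w': 21.4}
False
{'ax_ay_az': [-23.86, 0.07, 7.72], 'tilt': np.float64(35.02), 'yaw': np.float64(2.99), 'f': [0.9, 0.3, -1.8], 'm': [0.05, 0.74, 0.03], 't': 11.57, 'w': 21.0}
```

View pics/low.png

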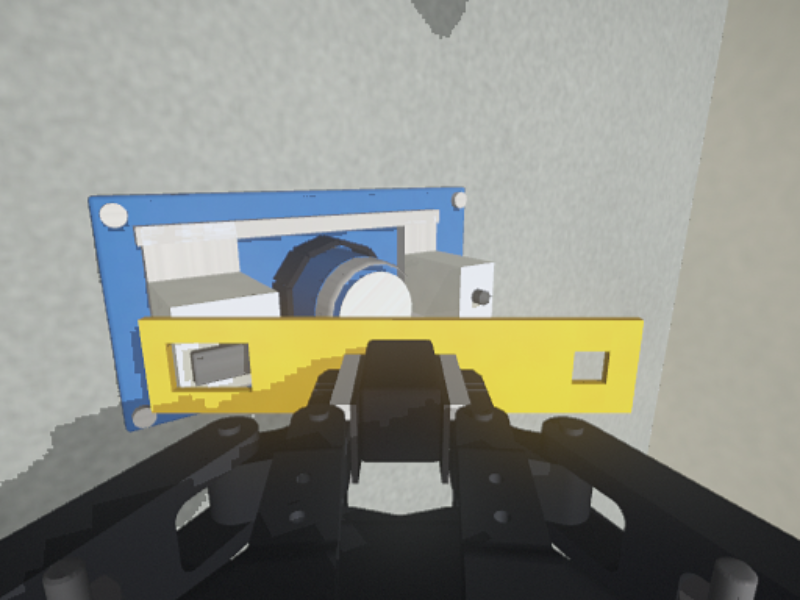

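The T-head's -x end shows through the eye at (220,364), with no contact so far. Now slide +x to feel the neck.

Run:
```python
from h import *
print(go(-12,7.5,35,v=25,N=4),state())
print(go(0,7.5,35,v=12,N=4),state());sleep(.2);print(state())
```

```text
False {'ax_ay_az': [-12.01, -0.09, 7.38], 'tilt': np.float64(34.98), 'yaw': np.float64(2.99), 'f': [-0.5, 0.3, -1.7], 'm': [-0.04, 0.76, -0.01], 't': 12.25, 'w': 21.3}
True {'ax_ay_az': [-6.26, -0.38, 6.02], 'tilt': np.float64(34.8), 'yaw': np.float64(3.07), 'f': [-0.1, 0.1, -2.2], 'm': [-0.01, 0.82, 0.01], 't': 12.9, 'w': 21.2}
{'ax_ay_az': [-7.07, -0.74, 5.18], 'tilt': np.float64(34.72), 'yaw': np.float64(3.1), 'f': [0.5, -0.6, -2.1], 'm': [0.05, 0.76, -0.02], 't': 13.1, 'w': 21.1}
```

Run:
```python
from h import *
go(-9,8,35,v=25);print(state())
for ax in np.arange(-7,0,.7):
    hit=go(ax,8,35,v=15,N=3.5); s=state(); print(round(ax,1),hit,s['ax_ay_az'],s['f'],s['m'])
    if hit: break
print(s['t'])
```

```text
{'ax_ay_az': [-9.08, 0.07, 8.13], 'tilt': np.float64(35.02), 'yaw': np.float64(3.0), 'f': [0.5, 0.0, -2.1], 'm': [0.02, 0.8, -0.04], 't': 13.4, 'w': 20.9}
-7.0 False [-6.89, 0.02, 8.0] [-0.2, -0.1, -1.8] [-0.04, 0.81, 0.01]
-6.3 False [-6.32, -0.04, 7.91] [-1.2, -0.4, -1.6] [0.04, 0.85, -0.05]
-5.6 False [-5.82, -0.05, 7.8] [-1.1, 0.0, -1.5] [0.02, 1.04, 0.02]
-4.9 False [-5.37, -0.08, 7.64] [-4.2, -0.1, -1.0] [0.04, 1.56, 0.06]
-4.2 False [-5.0, -0.07, 7.48] [-6.6, 0.2, 0.8] [-0.05, 2.07, -0.01]
-3.5 False [-4.68, -0.04, 7.33] [-8.1, -0.1, 2.4] [-0.03, 2.56, -0.05]
-2.8 False [-4.44, -0.05, 7.15] [-10.3, 0.1, 3.7] [0.01, 2.97, 0.01]
-2.1 False [-4.1, -0.06, 7.05] [-14.4, -0.2, 5.5] [-0.02, 3.49, 0.04]
-1.4 False [-3.85, -0.05, 6.87] [-16.6, -1.4, 7.8] [-0.01, 3.94, 0.05]
-0.7 False [-3.6, -0.03, 6.71] [-19.1, -0.3, 9.2] [-0.07, 4.48, 0.07]
15.93
```

My per-step guard added up to about 19 N, more than I wanted (moderate, but I'm backing off). Neck contact begins at ax≈-6.0. I'll re-touch with an absolute threshold to check that the bar did not slip in the hand.

Run:
```python
from h import *
go(-8.5,8,35,v=30);sleep(.15);f0=np.mean([state()['f'] for _ in range(5)],axis=0);print(f0,state())
for ax in np.arange(-7,-4,.4):
    go(ax,8,35,v=15);s=state();print(round(ax,1),s['ax_ay_az'],s['f'],s['m'])
    if np.linalg.norm(np.array(s['f'])-f0)>2.5: break
go(-7.2,8.3,35,v=20)
T=wristT();im=capture("wrist");cv2.imwrite("pics/under.png",cv2.resize(im[150:280,60:440,::-1],(800,274),interpolation=cv2.INTER_CUBIC));print(state())
```

```text
[-0.2  0.  -1.7] {'ax_ay_az': [-8.1, 0.04, 8.18], 'tilt': np.float64(35.03), 'yaw': np.float64(2.98), 'f': [-0.2, 0.0, -1.7], 'm': [-0.03, 0.78, 0.01], 't': 16.49, 'w': 21.0}
-7.0 [-6.82, -0.02, 7.97] [0.1, 0.2, -3.9] [0.0, 0.78, -0.02]
-6.6 [-6.57, -0.01, 7.97] [-0.8, -0.3, -1.9] [-0.0, 0.83, 0.03]
-6.2 [-6.24, 0.0, 7.96] [0.2, -0.7, -2.4] [-0.04, 0.81, 0.02]
-5.8 [-5.92, -0.02, 7.9] [-0.8, 0.4, -1.5] [-0.0, 1.04, -0.02]
-5.4 [-5.62, -0.03, 7.85] [-2.8, -0.6, -1.4] [-0.0, 1.24, -0.02]
{'ax_ay_az': [-6.96, 0.09, 8.56], 'tilt': np.float64(35.04), 'yaw': np.float64(2.99), 'f': [0.9, 0.1, -1.4], 'm': [0.03, 0.78, -0.03], 't': 18.04, 'w': 21.1}
```

View pics/under.png

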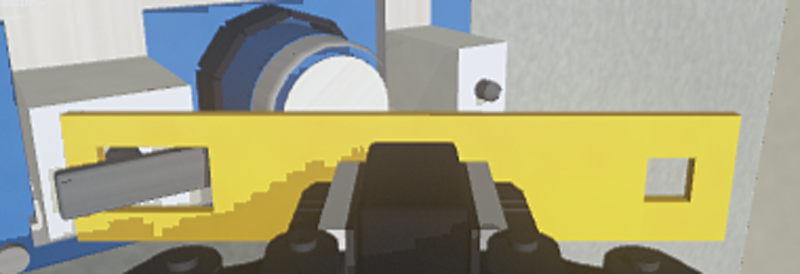

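The retouch gives the same contact point (onset -6.0), so nothing slipped. The head now lies over the eye's end rim at (130,180). Next: level in small steps 1 mm off the neck, slide back 8–9 mm to centre with the hole above the pin, then stop short of the pin for a look.

```bash
cat >> h.py <<'E'
def steps(L,f0,v=40,lim=4):
    for ax,az,t in L:
        hit=go(ax,az,t,v=v,N=lim);s=state();d=np.array(s['f'])-f0
        print((ax,az,t),hit,s['ax_ay_az'],s['tilt'],d.round(1).tolist(),s['m'])
        if hit or np.linalg.norm(d)>lim: print("STOP");return False
    return True
E
python3 - <<'E'
from h import *
f0=np.mean([state()['f'] for _ in range(5)],axis=0)
ok=steps([(-7,8.7,30),(-7,9.2,25),(-7,9.2,20),(-7,8.7,15),(-7,6.5,10),(-7.3,4,7)],f0)
if ok: ok=steps([(-11,3.5,7),(-15,3.5,7)],f0,v=25)
print(state()['t'])
sleep(.1);im=capture("wrist");cv2.imwrite("pics/lev.png",cv2.resize(im[110:300,60:440,::-1],(800,400),interpolation=cv2.INTER_CUBIC))
E
```

```text
(-7, 8.7, 30) False [-6.32, -0.04, 8.73] 30.06 [-0.5, -0.1, -1.4] [-0.07, 0.72, -0.01]
(-7, 9.2, 25) False [-6.65, -0.11, 8.98] 25.1 [-0.3, 0.5, -1.0] [-0.0, 0.57, 0.02]
(-7, 9.2, 20) False [-6.81, -0.07, 8.94] 20.11 [-0.5, -0.2, -0.1] [0.01, 0.44, 0.03]
(-7, 8.7, 15) False [-6.89, -0.08, 8.41] 15.1 [-0.5, -0.4, -0.4] [0.0, 0.35, -0.02]
(-7, 6.5, 10) False [-7.05, -0.07, 6.24] 10.07 [-0.7, -0.9, -0.9] [-0.03, 0.22, 0.02]
(-7.3, 4, 7) False [-7.34, -0.05, 3.86] 7.06 [-1.0, 0.4, -0.6] [0.01, 0.22, 0.03]
(-11, 3.5, 7) False [-11.4, 0.0, 3.68] 7.04 [-0.2, 0.0, -0.4] [0.01, 0.17, -0.03]
(-15, 3.5, 7) False [-15.17, 0.01, 3.56] 7.01 [-1.1, -0.9, -0.2] [-0.01, 0.15, 0.01]
20.64
```

View pics/lev.png

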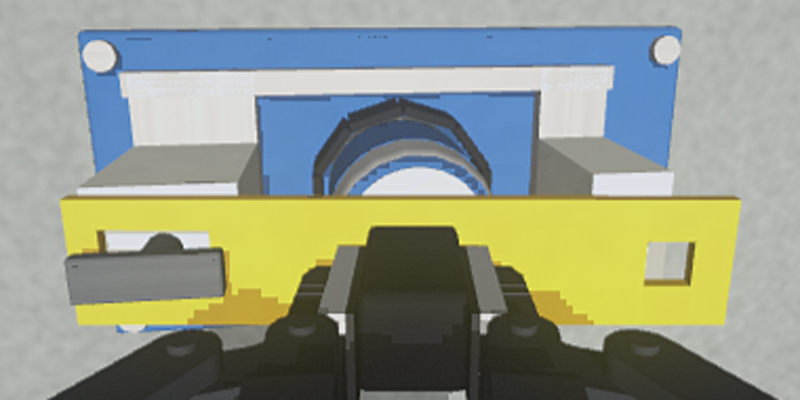

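The T-head now lies above the eye on both sides, and the bar is under it with no contact. Now level gently onto the pin and seats under guard.

Run:
```python
from h import *
f0=np.mean([state()['f'] for _ in range(5)],axis=0)
ok=steps([(-15,3,5.5),(-15,2.5,4),(-15,2,3),(-15,1.5,2),(-15,1,1),(-15,.7,.3),(-15,.2,0)],f0,v=20,lim=4)
print(state()['t'])
sleep(.1);print(state());im=capture("wrist");cv2.imwrite("pics/lev2.png",cv2.resize(im[110:300,60:440,::-1],(800,400),interpolation=cv2.INTER_CUBIC))
```

```text
(-15, 3, 5.5) False [-14.7, -0.02, 2.76] 5.49 [0.5, -0.9, 1.8] [-0.03, 0.15, 0.01]
(-15, 2.5, 4) False [-14.8, -0.04, 2.3] 3.99 [-0.3, -0.4, 0.6] [-0.0, 0.11, -0.02]
(-15, 2, 3) False [-14.87, -0.02, 1.87] 2.98 [-1.5, -1.0, -0.2] [-0.03, 0.11, 0.01]
(-15, 1.5, 2) False [-14.84, -0.01, 1.33] 1.97 [-0.6, -0.7, 0.6] [-0.0, 0.05, -0.03]
(-15, 1, 1) False [-14.85, -0.02, 0.8] 0.97 [0.1, -0.5, 2.1] [0.02, 0.0, 0.03]
(-15, 0.7, 0.3) False [-14.92, -0.01, 0.59] 0.28 [0.6, -0.6, 0.5] [0.02, -0.01, -0.0]
(-15, 0.2, 0) False [-14.98, -0.01, 0.12] -0.01 [-0.7, -0.8, 0.4] [0.01, 0.01, 0.03]
22.6
{'ax_ay_az': [-15.0, 0.01, 0.22], 'tilt': np.float64(0.0), 'yaw': np.float64(3.0), 'f': [-0.6, 0.2, -2.0], 'm': [-0.0, -0.01, 0.01], 't': 22.7, 'w': 21.1}
```

Run:
```python
from h import *
print("seat touch",go(-15,-1.5,0,v=8,N=3),state())
go(-15,1.8,0,v=20);print(state())
ungrasp();print(state())
p,r=tcp(-15,100,0);movel(p,v=120);sleep(.2)
p,r=tcp(-15,100,0);T=wristT();im=capture("wrist");np.save("finT.npy",T);print(read_ee_pos(),state()['t'],read_contact_force())
cv2.imwrite("pics/fin.png",im[:,:,::-1]);cv2.imwrite("pics/finb.png",cv2.resize(im[100:260,100:400,::-1],(800,427),interpolation=cv2.INTER_CUBIC))
```

```text
seat touch True {'ax_ay_az': [-14.91, 0.05, -0.05], 'tilt': np.float64(0.03), 'yaw': np.float64(3.0), 'f': [0.3, -0.2, 4.5], 'm': [0.0, 0.08, 0.01], 't': 22.96, 'w': 20.9}
{'ax_ay_az': [-15.26, -0.1, 1.51], 'tilt': np.float64(-0.04), 'yaw': np.float64(3.0), 'f': [-0.7, 0.9, -2.0], 'm': [-0.01, 0.04, -0.01], 't': 23.27, 'w': 21.1}
{'ax_ay_az': [-14.98, -0.0, 1.82], 'tilt': np.float64(0.0), 'yaw': np.float64(3.0), 'f': [-0.3, 0.9, -0.2], 'm': [-0.01, 0.0, 0.02], 't': 23.91, 'w': 85.5}
[507.74067357 197.83007975 178.47023275] 25.12 [-0.17652519 -0.88240469 -0.20872991]
```

View pics/finb.png

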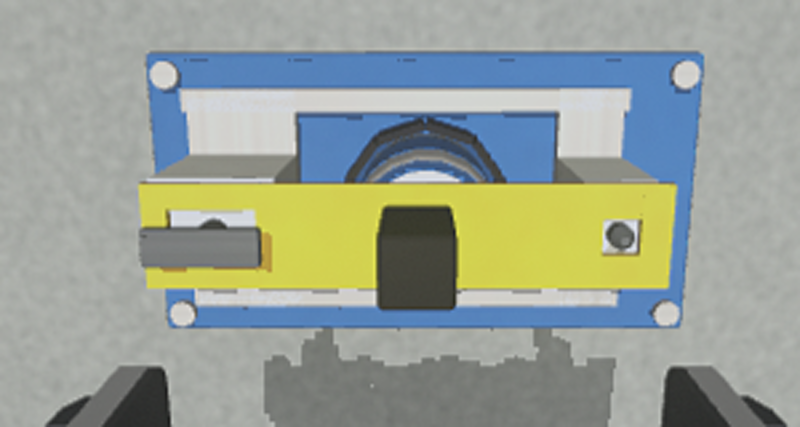

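The bar lies flat on both seats. The pin is visible inside the hole at (620,236), and the T-head spans the eye at (200,247). The bar has been released and the robot is clear, so I'm handing the job in.

Run:
```python
from h import *
finish_job();print(read_time())
```

```text
the job is handed in; nothing more can be done
the job is handed in; nothing more can be done
```

The yellow bar is locked in the cradle: it lies flat on both seats, with the pin in its hole and the T-head over its eye. I let go of the bar and handed in at about 25 s of the 51 s allowed.

**What I did:** I tilted the bar 35° with the hole end up and hooked the eye's end rim under the T-head. I then felt for the neck in x, which put the stud about 3.4 mm to -x of its measured middle. From there I levelled the bar in small steps, slid it back 9 mm to centre it and lowered it over the pin.

**Last checks:**
- **Seating:** the bar touched the seats at the expected height (within 0.1 mm) with a light force, about 6 N against a 3 N stop setting. No contact showed while levelling. I raised it about 1.8 mm before opening the fingers, so it dropped that far onto its seats.
- **Final wrist picture:** it shows the pin inside the hole and the head across the eye. The tin's lid is visible under the bar, and the fingers are clear.
- **Not checked again:** I took no last overview picture of the spare tin, bottle, spatula and orange bars, but the arm did not go down near them.

**One slip:** on the first slow neck probe, my contact limit restarted at every step, so the push built up to about 19 N before I backed off. A second touch with a fixed limit found the same contact point, so the bar had not slipped in the grip.

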